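# Set the hold-down clamp's running clearance and lock it

### The job

Set the hold-down clamp for running clearance: turn the thumbscrew clockwise until you feel it come up firm on the strap (lightly, finger-tight at about 0.25 N m and never as much as 0.5 N m), then back it off a quarter turn and let go. Then swing the lock lever fully over to its closed stop. Do not touch the witness ring under the thumbscrew, and leave the spare strap and the other things on the bench where they lie.

Things in the scene. Friction and masses are not known exactly. Their poses are not given: they have to be found in the camera images.
- hold_down: Grey screw clamp, bolted down: base plate 76 x 156 x 12 mm, a column and an arm (60 mm wide at its nose, top 75 mm above the bench) that reaches over a small anvil with a flat metal strap on it. Origin: on the bench, under the thumbscrew's axis; z up, +y from the thumbscrew towards the column and the lever's pivot.
- thumbscrew: Brass captive thumbscrew, vertical axis, on the end of the clamp's arm; two flat wings form one bar 52 mm long, 14 mm thick, from 90 to 118 mm above the bench. Origin on the axis, 75 mm above the bench; z up, x along the wings to the wing with a small steel ball on top. Clockwise from above tightens; no noticeable rise or fall. Friction about 0.04 N m.
- screw_grip (a point): Point on the thumbscrew's axis to grip the wings at, 107 mm above the bench; axes as the thumbscrew's. The screw bottoms 1.1 to 2.9 rad clockwise of its start; where exactly cannot be seen, only felt. There its torque rises by about 2 N m per rad: take it past 0.15 N m (say to 0.25) for at least 0.1 s; 0.5 N m damages the strap. Let go there, it springs back a little.
- screw_index (a point): Point in the middle of the thumbscrew's end with the steel ball, 24 mm from the axis, 107 mm above the bench.
- witness_ring: Thin steel ring, 52 mm across, 4 mm thick, on the arm under the thumbscrew (top 80 mm above the bench), a tongue on its rim. Origin on the screw's axis, 75 mm up; x to the tongue. The screw carries it along clockwise with the tongue under the ball wing and leaves it at the furthest point reached: after a quarter turn back the wings stand square to the tongue. Not to be touched.
- lock_lever (a joint): Lock lever on the clamp's arm, turning flat about a vertical axis, rad: 0 when it points along the clamp's -x, growing clockwise (seen from above, towards the clamp's +y) to its closed stop at 1.2. Starts open, between -0.1 and 0.2. Takes about 1.2 N at the pin and stays where it is left.
- lever_pin (a point): Point on the upright round pin at the end of the lock lever, 68 mm from the pivot: pin 13 mm thick, standing from 86 mm (top of the lever bar) to 113 mm above the bench; the point is 101 mm above the bench. Pinch it or push it sideways.
- lever_pivot (a point): Point on the lock lever's pivot axis (78 mm from the thumbscrew's axis along the clamp's +y), 101 mm above the bench.
- spare_strap: Flat metal strap, 14 x 90 x 11 mm, lying on the bench beside the clamp; leave alone. Origin under its middle.
- loose_cap: Small blue plastic cap, 26 mm across and 22 mm tall, standing beyond the clamp; leave alone. Origin under its middle.

How it is judged (in metres and radians):
On the way, in this order (a step that is already met when the one before it is completed fails the run):
1. the thumbscrew is turned in until it is firm on the strap (stop torque above 0.12 N m) (contact force between thumbscrew and hold_down above 6 N), for 0.1 s.
2. the thumbscrew is backed off a quarter turn, within 20 degrees, from the furthest point reached (y of screw_index in the frame of witness_ring above 0.02255 m), for 0.2 s.
3. the lock lever is swung to its closed stop (value of joint lock_lever above 1.1 rad), for 0.2 s.
At the end, for the whole second after the job is handed in: The thumbscrew, having been firm on the strap, stands a quarter turn (within 20 degrees) counter-clockwise of the furthest point it reached, as the witness ring shows, and the lock lever is at its closed stop (above 1.1 rad of 1.2); both are at rest (y of screw_index in the frame of witness_ring above 0.02255 m and value of joint lock_lever above 1.1 rad and angular speed of thumbscrew below 0.1 rad/s and velocity of joint lock_lever below 0.1 rad/s); the robot touches nothing.
It fails at once if the screw is over-tightened on the strap (0.5 N m or more: 25 N inside the arm) (contact force between thumbscrew and hold_down above 25 N).
It fails at once if the witness ring is touched by the robot (contact force between any of the fingers, the arm and witness_ring above 0.5 N).
It fails at once if the spare strap or the plastic cap is moved by more than 30 mm (distance of any of spare_strap, loose_cap from where it was at the start of the episode above 0.03 m).
It also fails if it takes over 67 s, if anything falls off the work surface, if the arm or the gripper's body presses on something with over 40 N, if the wrist force passes 120 N, or if a joint passes its speed limit or range.

### The arm

A 6-joint arm with a two-finger parallel gripper is mounted at the origin on a cart in front of the work surface, level with it; the furniture and walls round the work are solid. World frame = base frame: x ahead of the robot, y to its left, z up, the work surface at z = 0. Lengths are in mm, angles in degrees, forces in N, time in s.
With the tool pointing down it reaches from about 300 to 850 mm from the base axis. Payload 4.2 kg.
Tool frame: the origin (TCP) lies midway between the tips of the shut fingers; the grasp point (between the pads) lies 19 mm behind it (env.hold_point_z is the z of the grasp point in the tool frame, in mm); z points along the fingers, y is the direction in which the jaws open and shut (so a half turn about z gives the same grasp; the last joint's range is limited). The gripper opens to 91 mm and grips with 3 to 60 N. Pads are 32 mm wide; open, the fingers measure 118 mm over their backs; the gripper's body (76 mm by 178 mm) begins 60 mm behind the grasp point.
Start: joints at [69.271, 18.312, 89.639, -0, 72.044, -1.146], TCP at [192.733, 541.754, 213.976] pointing down, gripper open.
Joint ranges: [-177.97, 177.97], [-48.28, 115.42], [12.27, 149.76], [-77.06, 257.06], [2.81, 150.46], [-146.56, 146.56]. Speed limits (degrees/s): [147.25, 147.25, 180, 180, 180, 180].

### API

Orientations are given as [roll, pitch, yaw] about the fixed x, y, z axes, in that order (R = Rz(yaw) Ry(pitch) Rx(roll)).
In Python, from workcell import env, grab_frame, camera_params, spotter gives the robot as it stands. The module is installed in compiled form; this text tells all that it offers.
- The arm moves only by the shell command python3 -m jog 'ROWS' [FORCE]. ROWS is text: rows parted by semicolons, each of 7 numbers parted by spaces: the turn, a rotation vector about the world's x, y, z in units of 5 degrees (1.0 is 5 degrees), then the shift along the world's x, y, z in units of 25 mm (1.0 is 25 mm), then the opening, from 0 (shut) to 1 (fully open). A call has 1 to 5 rows; each row is the pose to reach, as a shift and turn from the pose commanded when the call began; what a row does not reach only later rows make up. A row lasts 1/8 s, in which the tool goes at most 62.5 mm and 10.7 degrees, less where a joint would pass 70% of its speed; a pose out of reach is approached as far as the arm can. A call with a gripper value outside its range is refused whole. The fingers move at their own pace and stop on an object; FORCE is the grip in N (left out, the last holds). Time passes only in rows, so rows that repeat a pose let the fingers close. It gives the time, the measured TCP pose, the force and the opening at its end, in the units of the state.
- env.state(): the state, without advancing time (a new reading comes with each control period).
- grab_frame(name): name is "scene" or "top" or "wrist"; returns the picture (480x640x3 uint8, red, green, blue); there is no depth.
- camera_params(name): a dict with "K" (3x3 intrinsics, pixels), "rvec" (rotation vector, rad) and "tvec" (3), from world to camera coordinates, as OpenCV has them. Camera axes: x right, y down, z forward; pixel columns grow to the right and rows downward; lengths in mm; the calibration is good to about 2 mm. A picture is of the moment at which its call begins: read the wrist's pose just before it. camera_params takes no time and is no camera call; for the wrist camera it gives the pose at the moment of the call.
- env.job_done(): hands the job in, once; it reports no verdict.
Trained networks look in the newest picture that a camera, given by its name, has taken for a name from the list of things; names that differ only in an ending like _2 or _b are one class to them, and where a whole thing is asked for, a point or a joint stands for the part that bears it (a point fixed in the world has none). Each returns a list of dicts, best first, with "conf" (0 to 1); they miss things now and then, are a little off and sometimes report something else, mostly with a low value. They report only what shows in the picture. A call takes as long as a camera call.
- spotter.look_for(query, camera): "box" ([left, top, width, height] in pixels, round what is visible of it).
- spotter.trace(query, camera): "region" (480x640 bool, what is visible of it) and "box" ([left, top, width, height] in pixels, round what is visible of it).
The state is a dict: "time_s": time; "qpos": joint angles; "qvel": joint speeds; "effort": joint torques, N m; "ee_pos": TCP position; "ee_rot": TCP orientation; "force": force on the tool from outside, world axes, zero at the start; "torque": the same for the moment, N m; "gripper_width": finger opening in mm.
Only numpy, scipy, OpenCV 4.12 (cv2) and the standard library are available. Lean on these libraries where they do the work, as an engineer would, in place of code of your own. Each camera call takes 0.05 s, during which the arm holds its last target. There are 200 camera calls.

## Working session

There is one attempt and no reset: what is moved stays moved. The work goes in short steps, Python scripts to look and compute and a shell command to move; the robot and the scene stay as the last step left them, time stands still between calls to the robot, and variables do not carry over. Pictures are saved under pics/ and viewed, about 8 in all and at most 12, crops included, and the job is handed in when it is done.

```bash
mkdir -p pics
cat > h.py <<'E'
import numpy as np, cv2
from workcell import env, grab_frame, camera_params, spotter
def save(n,f,crop=None,s=1):
    im=grab_frame(n)
    o=im if crop is None else im[crop[1]:crop[3],crop[0]:crop[2]]
    o=cv2.resize(o,None,fx=s,fy=s,interpolation=cv2.INTER_CUBIC)
    cv2.imwrite('pics/'+f,o[:,:,::-1]); return im
def P(n):
    c=camera_params(n); R=cv2.Rodrigues(np.array(c['rvec'],float))[0]
    return np.array(c['K'],float),R,np.array(c['tvec'],float).ravel()
def onz(p,uv,z):
    K,R,t=p; d=R.T@np.linalg.solve(K,[uv[0],uv[1],1]); o=-R.T@t
    return o+d*(z-o[2])/d[2]
def proj(p,X):
    K,R,t=p; c=K@(R@np.array(X,float)+t); return c[:2]/c[2]
def tri(obs):
    A=[];b=[]
    for (K,R,t),uv in obs:
        d=R.T@np.linalg.solve(K,[uv[0],uv[1],1]); d/=np.linalg.norm(d); o=-R.T@t
        M=np.eye(3)-np.outer(d,d); A.append(M); b.append(M@o)
    A=np.vstack(A);b=np.hstack(b); x,r,_,_=np.linalg.lstsq(A,b,rcond=None); return x,np.sqrt(r)
E
python3 - <<'E'
from h import *
print(env.state(), env.hold_point_z)
for n in ['top','scene']:
    save(n,n+'0.png')
    for q in ['hold_down','thumbscrew','lock_lever','lever_pin','spare_strap','loose_cap','witness_ring']:
        r=spotter.look_for(q,n)[:2]; print(n,q,[(np.round(x['box']).tolist(),round(x['conf'],2)) for x in r])
    p=P(n); print('cam',-p[1].T@p[2])
E
```

```text
{'time_s': 0.0, 'qpos': array([ 6.92704098e+01,  1.83500953e+01,  8.97045374e+01,  9.12302080e-04,
        7.20446986e+01, -1.14578380e+00]), 'qvel': array([-0.01518625,  0.02324323,  0.01285722, -0.03334387, -0.15469073,
        0.02897493]), 'effort': array([ 8.90559804e-04, -4.12464309e+01, -2.31980324e+01,  7.26947444e-02,
        4.55647276e-02, -1.52552043e-04]), 'ee_pos': array([192.54871321, 541.27468976, 213.14844539]), 'ee_rot': array([-1.79900706e+02, -2.85347322e-03,  1.60415909e+02]), 'force': array([-0.01654034, -0.5982696 ,  0.82522306]), 'torque': array([0.02634508, 0.01108541, 0.00962599]), 'gripper_width': 91.07784620356111} -18.8
top hold_down [([235.0, 238.0, 104.0, 116.0], 0.75)]
top thumbscrew [([253.0, 304.0, 34.0, 23.0], 0.82)]
top lock_lever [([277.0, 240.0, 41.0, 48.0], 0.9)]
top lever_pin [([278.0, 242.0, 42.0, 47.0], 0.58), ([236.0, 239.0, 103.0, 118.0], 0.19)]
top spare_strap [([327.0, 246.0, 32.0, 48.0], 0.66)]
top loose_cap [([322.0, 124.0, 16.0, 18.0], 0.71)]
top witness_ring [([249.0, 298.0, 39.0, 43.0], 0.75), ([281.0, 242.0, 38.0, 47.0], 0.57)]
cam [ 381.68187132 -374.64011505  933.96243115]
scene hold_down [([192.0, 230.0, 118.0, 129.0], 0.73)]
scene thumbscrew [([205.0, 260.0, 27.0, 34.0], 0.91)]
scene lock_lever [([269.0, 230.0, 23.0, 61.0], 0.71)]
scene lever_pin [([270.0, 230.0, 20.0, 62.0], 0.61)]
scene spare_strap [([320.0, 304.0, 13.0, 46.0], 0.68)]
scene loose_cap []
scene witness_ring [([204.0, 281.0, 39.0, 24.0], 0.65)]
cam [ -50.33439205 -721.70525113  606.58234725]
```

Run:
```python
from h import *
a=cv2.imread('pics/top0.png')[220:370,200:400]; b=cv2.imread('pics/scene0.png')[215:365,170:370]
cv2.imwrite('pics/both.png',np.vstack([cv2.resize(x,None,fx=4,fy=4,interpolation=cv2.INTER_CUBIC) for x in (a,b)])[:, :][::1] if 0 else np.hstack([cv2.resize(x,(400,300),interpolation=cv2.INTER_CUBIC) for x in (a,b)]))
T=P('top');S=P('scene')
print('screw',tri([(T,(270,315.5)),(S,(218.5,277))]), 'lever c',tri([(T,(298,264)),(S,(280,260))]))
print(onz(T,(270,315),107),onz(T,(298,264),86),'strap',onz(T,(343,270),5),'cap',onz(T,(330,133),10))
```

```text
screw (array([ 389.17305219, -316.63151188,  103.55580218]), array([2.13759252])) lever c (array([ 464.60091382, -356.36253011,   94.21039754]), array([1.54161891]))
[ 390.8108236  -318.00119804  107.        ] [ 464.74281938 -355.30838738   86.        ] strap [ 464.06024166 -425.0440064     5.        ] cap [ 687.90035918 -402.16555308   10.        ]
```

View pics/both.png

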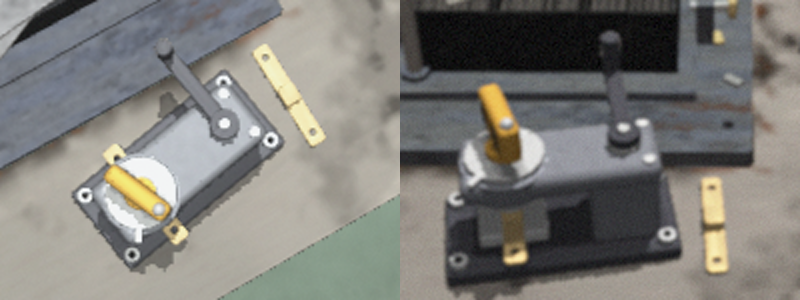

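The clamp is roughly at (390,-318). The wings run from upper left to lower right in the top view, with the ball at the lower right (about px 278,324). The pivot is near (312,281) and the pin near (282,244). I'll check the wider surroundings before moving.

Run:
```python
from h import *
a=cv2.imread('pics/top0.png'); b=cv2.imread('pics/scene0.png')
cv2.imwrite('pics/full.png',np.hstack([cv2.resize(x,(400,300),interpolation=cv2.INTER_AREA) for x in (a,b)]))
T=P('top');S=P('scene')
for n,z,uv in [('pivot',95,(312,281.5)),('pin',113,(282.5,244)),('ball',118,(278.5,324)),('wing far',118,(255,306))]: print(n,onz(T,uv,z))
```

```text
pivot [ 439.04061626 -375.93661482   95.        ]
pin [ 490.10629981 -333.59031428  113.        ]
ball [ 378.58474495 -330.7093195   118.        ]
wing far [ 402.7359974  -297.80707997  118.        ]
```

View pics/full.png

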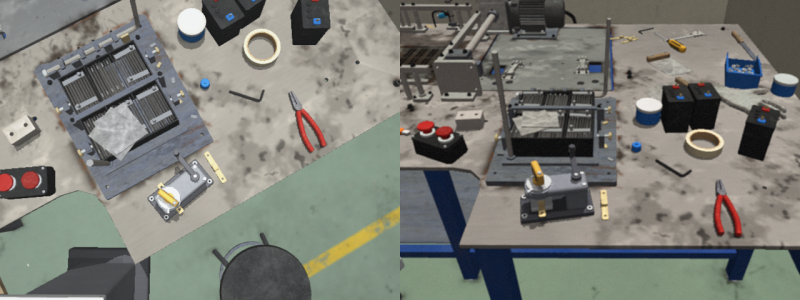

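The top view shows a die-set with upright posts next to the clamp, so I'll find those posts before planning the travel.

Run:
```python
from h import *
T=P('top');S=P('scene')
for a in [(131,262),(208,5),(225,85)]:
  for b in [(152,82),(339,35)]: print(a,b,tri([(T,a),(S,b)]))
for uv in [(131,262),(131,275),(214,35),(208,5)]: print(uv,onz(T,uv,50),proj(S,onz(T,uv,50)),proj(S,onz(T,uv,250)))
```

```text
(131, 262) (152, 82) (array([ 446.38306572, -189.37971082,  314.16609506]), array([9.05198639]))
(131, 262) (339, 35) (array([ 472.36167691, -318.16746952,  413.61153142]), array([151.95242919]))
(208, 5) (152, 82) (array([ 613.05004147, -193.61728879,  316.53118326]), array([177.92972843]))
(208, 5) (339, 35) (array([ 758.90274251, -262.1634646 ,  288.89975515]), array([23.00322674]))
(225, 85) (152, 82) (array([ 555.05602522, -221.49653821,  317.59388457]), array([137.88250591]))
(225, 85) (339, 35) (array([ 650.7755133 , -304.60295791,  327.82734533]), array([43.41951047]))
(131, 262) [ 467.97195452 -103.36610848   50.        ] [144.67582833 228.9490019 ] [142.00329694 125.06944021]
(131, 275) [ 448.41544375 -104.53025887   50.        ] [136.23303666 235.73656299] [134.09560316 129.95467918]
(214, 35) [ 834.24902793 -213.75066356   50.        ] [325.00467617 147.14008754] [312.77970935  65.44763087]
(208, 5) [ 885.59613871 -202.11470403   50.        ] [332.99961589 134.6399448 ] [320.73143533  56.20131052]
```

Run:
```python
import cv2,numpy as np
a=cv2.imread('pics/top0.png')[0:320,60:380]; b=cv2.imread('pics/scene0.png')[20:340,100:420]
cv2.imwrite('pics/posts.png',np.hstack([cv2.resize(x,(400,400),interpolation=cv2.INTER_CUBIC) for x in (a,b)]))
```

```text
(no output)
```

View pics/posts.png

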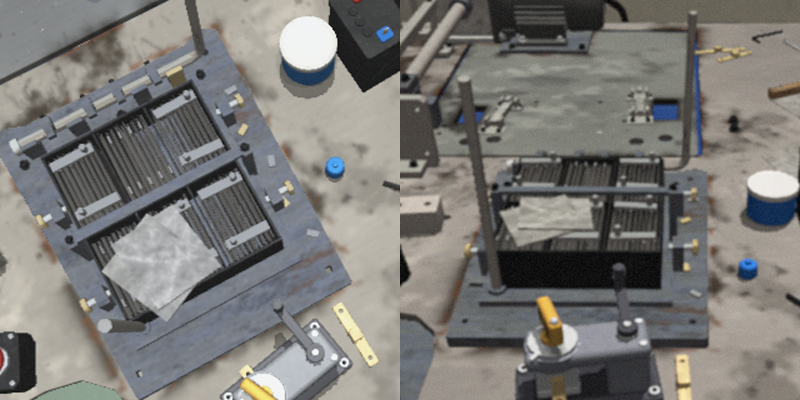

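The near post stands at about (445,-187) and is roughly 300 mm tall, so I'll approach at a smaller radius. First waypoint is about (350,0,330), turning the tool towards the wing angle (yaw about 54).

```bash
python3 -m jog '0 0 -10 3.2 -11 4.7 0.5;0 0 -10 3.2 -11 4.7 0.5;0 0 -10 3.2 -11 4.7 0.5;0 0 -10 3.2 -11 4.7 0.5;0 0 -10 3.2 -11 4.7 0.5'; python3 -m jog '0 0 -11.3 3.1 -10.6 0 0.5;0 0 -11.3 3.1 -10.6 0 0.5;0 0 -11.3 3.1 -10.6 0 0.5;0 0 -11.3 3.1 -10.6 0 0.5;0 0 -11.3 3.1 -10.6 0 0.5'
```

```text
time_s: 1.42
ee_pos: [272.9, 264.9, 332.5]
ee_rot: [179.9, -0.0, 110.2]
force: [1.8, -0.5, 0.4]
gripper_width: 46.4
time_s: 2.05
ee_pos: [350.4, -1.0, 331.7]
ee_rot: [179.9, 0.0, 56.1]
force: [-0.2, -0.4, 0.6]
gripper_width: 45.4
```

```bash
python3 -m jog '0 0 -0.4 -1.6 -9.6 0 0.5;0 0 -0.4 -1.6 -9.6 0 0.5;0 0 -0.4 -1.6 -9.6 0 0.5;0 0 -0.4 -1.6 -9.6 0 0.5;0 0 -0.4 -1.6 -9.6 0 0.5'
python3 - <<'E'
from h import *
print(env.state()['ee_pos'],env.state()['ee_rot']); p=P('wrist'); print('cam',-p[1].T@p[2],p[1][2]); np.savez('w1.npz',K=p[0],R=p[1],t=p[2])
save('wrist','w1.png')
for q in ['thumbscrew','lever_pin','lock_lever','witness_ring','hold_down']:
    print(q,[(np.round(x['box']).tolist(),round(x['conf'],2)) for x in spotter.look_for(q,'wrist')[:2]])
E
```

```text
time_s: 2.68
ee_pos: [309.3, -241.3, 331.1]
ee_rot: [-180.0, 0.0, 54.3]
force: [0.4, 1.2, -0.3]
gripper_width: 45.6
[ 309.26592769 -241.27263697  331.13541644] [-1.79977195e+02  4.10885025e-02  5.43138105e+01]
cam [ 353.14530705 -180.35517577  501.09226949] [-0.1554906  -0.21642402 -0.96383781]
thumbscrew [([397.0, 192.0, 25.0, 50.0], 0.6)]
lever_pin [([458.0, 169.0, 51.0, 71.0], 0.56), ([398.0, 192.0, 20.0, 50.0], 0.38)]
lock_lever [([456.0, 170.0, 50.0, 70.0], 0.75)]
witness_ring [([382.0, 191.0, 48.0, 44.0], 0.56)]
hold_down [([351.0, 168.0, 155.0, 86.0], 0.92)]
```

View pics/w1.png

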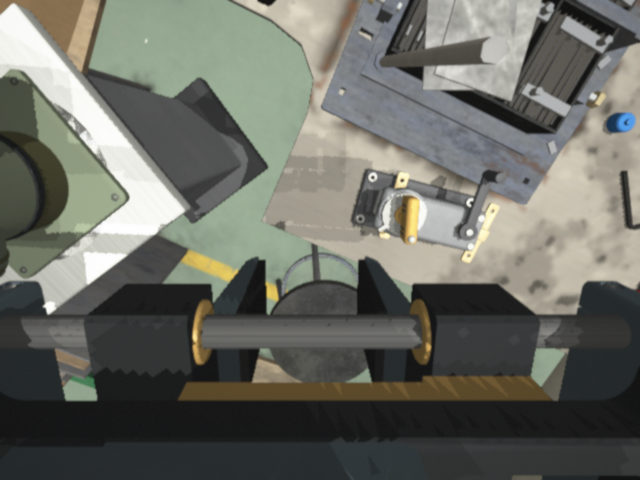

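The screw is at (410,220), the pin at (492,177) and the ring at (405,210), all small and far off. I'll move closer for a precise pose.

```bash
python3 -m jog '0 0 0 1.4 -5.6 -5.2 0.5;0 0 0 1.4 -5.6 -5.2 0.5;0 0 0 1.4 -5.6 -5.2 0.5;0 0 0 1.4 -5.6 -5.2 0.5;0 0 0 1.4 -5.6 -5.2 0.5'
python3 - <<'E'
from h import *
print(env.state()['ee_pos'],env.state()['ee_rot']); p=P('wrist'); print('cam',-p[1].T@p[2]); np.savez('w2.npz',K=p[0],R=p[1],t=p[2])
im=save('wrist','w2.png')
for q in ['thumbscrew','lever_pin','lock_lever','witness_ring']:
    for x in spotter.trace(q,'wrist')[:1]:
        m=x['region'].astype(np.uint8); c=max(cv2.findContours(m,0,2)[0],key=cv2.contourArea); print(q,x['box'],x['conf'],cv2.minAreaRect(c))
E
```

```text
time_s: 3.6
ee_pos: [345.8, -377.3, 201.7]
ee_rot: [-180.0, -0.0, 54.8]
force: [-0.7, -0.3, 0.2]
gripper_width: 45.6
[ 345.7567668  -377.30026529  201.69206803] [-1.79968360e+02 -3.03988186e-02  5.47717672e+01]
cam [ 389.03893269 -316.23177391  371.70922017]
thumbscrew [298.7, 96.5, 30.6, 77.2] 0.68 ((312.0, 136.0), (78.0, 30.0), 90.0)
lever_pin [397.2, 53.1, 68.5, 124.9] 0.92 ((427.4142761230469, 114.81556701660156), (29.874828338623047, 132.89016723632812), 20.99871826171875)
lock_lever [393.5, 52.8, 70.6, 124.4] 0.94 ((427.46636962890625, 114.72998046875), (30.080913543701172, 131.92745971679688), 20.738710403442383)
witness_ring [275.5, 102.9, 74.0, 66.0] 0.6 ((291.5555114746094, 134.6488037109375), (25.745506286621094, 63.17414855957031), 6.115502834320068)
```

View pics/w2.png

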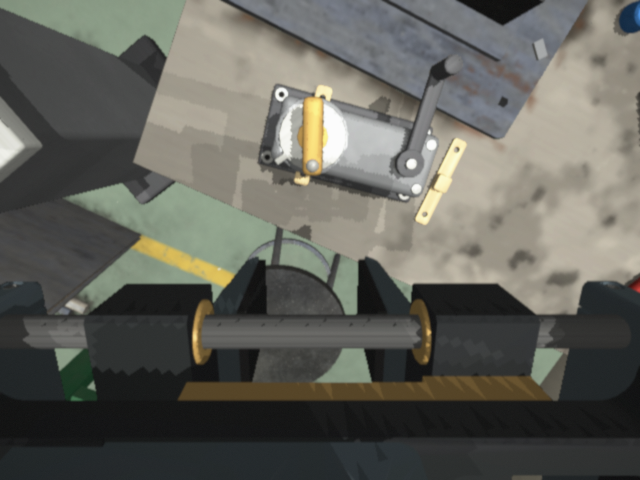

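Run:
```python
from h import *
def L(f): d=np.load(f); return d['K'],d['R'],d['t']
A,B=L('w1.npz'),L('w2.npz'); T,S=P('top'),P('scene')
im=cv2.imread('pics/w2.png'); hsv=cv2.cvtColor(im,cv2.COLOR_BGR2HSV)
m=cv2.inRange(hsv,(12,150,110),(28,255,255)); m[:90]=0;m[185:]=0;m[:,:295]=0;m[:,340:]=0
for y in range(92,182,6):
    xs=np.nonzero(m[y])[0]; print(y,xs.min() if len(xs) else None,xs.max() if len(xs) else None,len(xs))
print('screw3d AB',tri([(A,(410.5,219)),(B,(313,135))]),'all',tri([(A,(410.5,219)),(B,(313,135)),(T,(270,315.5)),(S,(218.5,277))]))
print('top ends',onz(B,(314,99),118),onz(B,(313,173),118),'mid',onz(B,(313,135),118))
print('ball',onz(B,(312.5,166),118)); 
print('pivot',onz(B,(410,163),95)); print('pin AB',tri([(A,(492,177)),(B,(446,67))]),onz(B,(446,67),113))
cv2.imwrite('pics/w2c.png',cv2.resize(im[40:200,260:480],None,fx=3.6,fy=3.6,interpolation=cv2.INTER_CUBIC))
```

```text
92 None None 0
98 None None 0
104 None None 0
110 None None 0
116 None None 0
122 None None 0
128 None None 0
134 None None 0
140 None None 0
146 None None 0
152 None None 0
158 None None 0
164 None None 0
170 None None 0
176 None None 0
screw3d AB (array([ 390.0438551 , -316.48273915,  108.25227978]), array([0.14867053])) all (array([ 389.67168431, -316.92358977,  104.0745856 ]), array([2.69355467]))
top ends [ 403.70424108 -298.27873806  118.        ] [ 375.57840891 -337.06837145  118.        ] mid [ 390.10468259 -316.44809209  118.        ]
ball [ 378.03384446 -332.98786484  118.        ]
pivot [ 437.70225176 -374.64909348   95.        ]
pin AB (array([ 489.80634574, -332.26723266,   97.89936761]), array([1.95320621])) [ 485.63325556 -331.55566251  113.        ]
```

View pics/w2c.png

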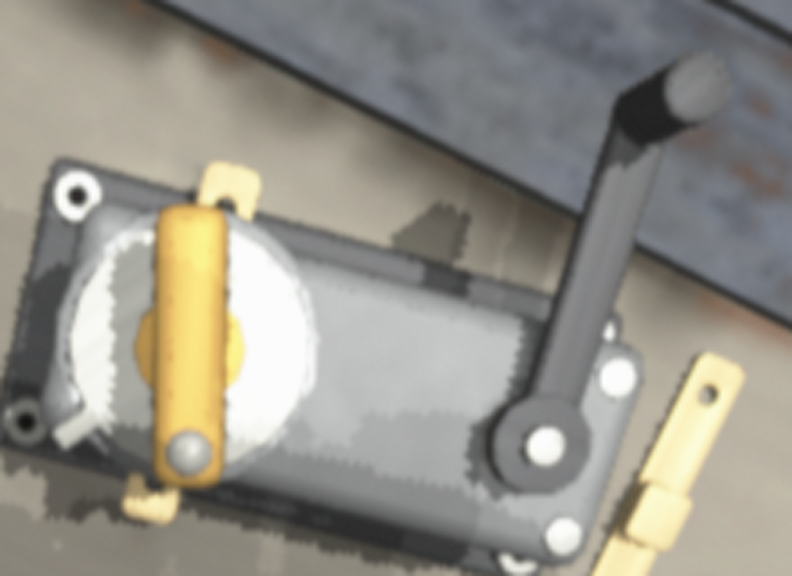

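Run:
```python
from h import *
def L(f): d=np.load(f); return d['K'],d['R'],d['t']
A,B=L('w1.npz'),L('w2.npz'); T,S=P('top'),P('scene')
print('ball',tri([(B,(312.8,165.5)),(S,(223,277))]),tri([(B,(312.8,165.5)),(T,(278.5,324)),(S,(223,277))]))
for f,p in [('w1',A),('w2',B)]:
    im=cv2.imread(f'pics/{f}.png'); hsv=cv2.cvtColor(im,cv2.COLOR_BGR2HSV)
    m=cv2.inRange(hsv,(10,130,100),(30,255,255)); n,l,s,c=cv2.connectedComponentsWithStats(m)
    q=proj(p,(390,-316.5,110)); i=min(range(1,n),key=lambda i:np.hypot(*(c[i]-q))-s[i,4]*.01); print(f,s[i],c[i])
    for z in (108,118): print(z,proj(p,(403.7,-298.3,z)),proj(p,(375.6,-337,z)))
```

```text
ball (array([ 378.18931084, -332.54865745,  118.55361923]), array([0.47599225])) (array([ 378.46424986, -331.81270036,  118.16984276]), array([1.49973046]))
w1 [404 197  13  46 246] [408.         217.05691057]
108 [412.46758352 198.46292868] [409.09783845 240.70692964]
118 [414.98463694 200.03921345] [411.45335398 243.25174942]
w2 [298  97  26  78 891] [310.73063973 134.60718294]
108 [313.91633118 100.45618156] [312.91473617 171.52383093]
118 [314.01340126  99.03223444] [312.96845584 172.89982971]
```

The two views agree: ball at z about 118.5, axis at (390,-316.5), wing direction 54°. I'll move over the screw.

```bash
python3 -m jog '0 0 -0.14 1.77 2.43 0 0.5;0 0 -0.14 1.77 2.43 0 0.5;0 0 -0.14 1.77 2.43 -2 0.5;0 0 -0.14 1.77 2.43 -2 0.5;0 0 -0.14 1.77 2.43 -2 0.5'
```

```text
time_s: 4.47
ee_pos: [389.9, -318.3, 153.0]
ee_rot: [179.9, 0.0, 54.0]
force: [0.5, -0.2, -0.6]
gripper_width: 45.4
```

```bash
python3 -m jog '0 0 0 0 0.06 -1.2 0.5;0 0 0 0 0.06 -2.48 0.5;0 0 0 0 0.06 -2.48 0.5;0 0 0 0 0.06 -2.48 0.5' 20; python3 -c "
from h import *
for i in range(1): s=env.state(); print(s['ee_pos'],s['force'],s['torque'])"
```

```text
time_s: 4.97
ee_pos: [390.6, -317.2, 91.4]
ee_rot: [179.8, 0.0, 54.0]
force: [0.7, -0.3, 0.3]
gripper_width: 45.6
[ 390.61017479 -317.23532301   91.44194141] [ 0.67221302 -0.28088865  0.3340008 ] [-0.1165448   0.11237463  0.04819843]
```

Now I'll close on the wings.

```bash
cat > s.py <<'E'
from h import *
s=env.state(); print('t%.2f'%s['time_s'],s['ee_pos'].round(1),'yaw %.2f'%s['ee_rot'][2],'F',s['force'].round(2),'M',s['torque'].round(3),'w %.1f'%s['gripper_width'],'j6 %.1f'%s['qpos'][5])
E
python3 -m jog '0 0 0 0 0 0 0;0 0 0 0 0 0 0;0 0 0 0 0 0 0;0 0 0 0 0 0 0;0 0 0 0 0 0 0' 15; python3 s.py; python3 -m jog '0 0 0 0 0 0 0' ; python3 s.py
```

```text
time_s: 5.6
ee_pos: [389.6, -316.1, 89.8]
ee_rot: [180.0, 0.0, 54.0]
force: [-0.1, 0.2, 2.9]
gripper_width: 13.8
t5.60 [ 389.6 -316.1   89.8] yaw 54.01 F [-0.09  0.2   2.94] M [-0.066  0.166  0.029] w 13.8 j6 -4.4
time_s: 5.72
ee_pos: [389.7, -316.1, 89.8]
ee_rot: [180.0, 0.0, 54.0]
force: [-0.5, -0.4, 3.2]
gripper_width: 14.0
t5.72 [ 389.7 -316.1   89.8] yaw 54.00 F [-0.51 -0.39  3.22] M [0.04  0.189 0.038] w 14.0 j6 -4.4
```

Gripped at 14 mm. The stop comes no earlier than 63° clockwise, so I'll turn 50° first.

```bash
python3 -m jog '0 0 -2 0 0 0 0;0 0 -4 0 0 0 0;0 0 -6 0 0 0 0;0 0 -8 0 0 0 0;0 0 -10 0 0 0 0'; python3 s.py;  python3 -m jog '0 0 0 0 0 0 0' ; python3 s.py; python3 -m jog '0 0 0 0 0 0 0' ; python3 s.py
```

```text
time_s: 6.35
ee_pos: [390.1, -316.9, 89.8]
ee_rot: [179.9, -0.1, 3.7]
force: [0.3, -1.6, 2.4]
gripper_width: 13.9
t6.35 [ 390.1 -316.9   89.8] yaw 3.70 F [ 0.31 -1.56  2.35] M [-0.354  0.142  0.066] w 13.9 j6 46.0
time_s: 6.48
ee_pos: [390.1, -316.9, 89.8]
ee_rot: [179.9, -0.1, 4.1]
force: [0.7, -2.8, 1.5]
gripper_width: 13.6
t6.47 [ 390.1 -316.9   89.8] yaw 4.13 F [ 0.66 -2.84  1.47] M [-0.531  0.158 -0.031] w 13.6 j6 45.5
time_s: 6.6
ee_pos: [390.1, -316.9, 89.8]
ee_rot: [179.9, -0.1, 4.2]
force: [0.9, -3.5, 2.7]
gripper_width: 13.8
t6.60 [ 390.1 -316.9   89.8] yaw 4.15 F [ 0.93 -3.52  2.7 ] M [-0.636  0.019  0.05 ] w 13.8 j6 45.5
```

```bash
cat > g.py <<'E'
# average torque over 4 camera periods; exit 1 if firm
from h import *
import sys
M=[]
for i in range(4): grab_frame('top'); s=env.state(); M.append(s['torque'][2])
print('t%.2f'%s['time_s'],'yaw %.2f'%s['ee_rot'][2],'Mz %.3f'%np.mean(M),np.round(M,2),'F',s['force'].round(1),'j6 %.1f'%s['qpos'][5])
sys.exit(np.mean(M)>0.11)
E
python3 -m jog '0 0 0 0 0 0 0;0 0 -1 0 0 0 0;0 0 -2 0 0 0 0' 25 >/dev/null; python3 g.py && python3 -m jog '0 0 -1 0 0 0 0;0 0 -1 0 0 0 0' >/dev/null && python3 g.py && python3 -m jog '0 0 -1 0 0 0 0;0 0 -1 0 0 0 0' >/dev/null && python3 g.py
```

```text
t7.17 yaw -5.93 Mz -0.001 [-0.02  0.02 -0.02  0.02] F [ 1.4 -6.2  2.4] j6 55.6False
```

```bash
sed -i 's/sys.exit(.*/sys.exit(int(np.mean(M)>0.11))/' g.py
python3 -m jog '0 0 -1 0 -0.04 0 0;0 0 -1 0 -0.04 0 0' >/dev/null; python3 g.py && python3 -m jog '0 0 -1 0 0 0 0;0 0 -1 0 0 0 0' >/dev/null && python3 g.py
```

```text
t7.62 yaw -10.93 Mz 0.029 [0.04 0.02 0.04 0.02] F [ 2.8 -1.4  4.3] j6 60.5
t8.07 yaw -15.94 Mz 0.001 [-0.09  0.    0.04  0.06] F [ 3.5 -2.5  4.9] j6 65.5
```

```bash
python3 -m jog '0 0 -1 0.02 -0.02 0 0;0 0 -1 0.02 -0.02 0 0' >/dev/null; python3 g.py && python3 -m jog '0 0 -1 0 0 0 0;0 0 -1 0 0 0 0' >/dev/null && python3 g.py && python3 -m jog '0 0 -1 0 0 0 0;0 0 -1 0 0 0 0' >/dev/null && python3 g.py && python3 -m jog '0 0 -1 0 0 0 0;0 0 -1 0 0 0 0' >/dev/null && python3 g.py
```

```text
t8.53 yaw -20.96 Mz -0.033 [-0.03 -0.05 -0.03 -0.03] F [ 2.9 -1.9  7.2] j6 70.5
t8.97 yaw -25.96 Mz -0.053 [-0.08 -0.01 -0.07 -0.05] F [ 2.3 -2.8  5.8] j6 75.5
t9.43 yaw -30.95 Mz -0.051 [-0.06 -0.03 -0.09 -0.03] F [ 2.9 -2.5  7.2] j6 80.5
t9.88 yaw -35.95 Mz -0.002 [ 0.01  0.    0.03 -0.05] F [ 2.3 -3.2  6.3] j6 85.5
```

```bash
sed -i 's/>0.11/>0.09/' g.py; python3 -m jog '0 0 -1 0 0 0 0;0 0 -1 0 0 0 0' >/dev/null; python3 g.py && python3 -m jog '0 0 -1 0 0 0 0;0 0 -1 0 0 0 0' >/dev/null && python3 g.py && python3 -m jog '0 0 -1 0 0 0 0;0 0 -1 0 0 0 0' >/dev/null && python3 g.py && python3 -m jog '0 0 -1 0 0 0 0;0 0 -1 0 0 0 0' >/dev/null && python3 g.py
```

```text
t10.32 yaw -40.95 Mz -0.020 [ 0.   -0.02 -0.04 -0.02] F [ 1.4 -3.   5.5] j6 90.5
t10.78 yaw -45.94 Mz -0.041 [-0.04 -0.08 -0.05  0.  ] F [ 1.9 -2.8  7.3] j6 95.5
t11.22 yaw -50.94 Mz -0.022 [-0.05  0.   -0.06  0.02] F [ 1.  -3.8  6.4] j6 100.5
t11.68 yaw -55.93 Mz -0.039 [-0.05 -0.07 -0.02 -0.01] F [ 0.1 -4.9  6.4] j6 105.5
```

```bash
sed -i 's/range(4)/range(3)/' g.py; python3 -m jog '0 0 -1 0 -0.02 0 0;0 0 -1 0 -0.02 0 0' >/dev/null; python3 g.py && python3 -m jog '0 0 -1 0 0 0 0;0 0 -1 0 0 0 0' >/dev/null && python3 g.py && python3 -m jog '0 0 -1 0 0 0 0;0 0 -1 0 0 0 0' >/dev/null && python3 g.py && python3 -m jog '0 0 -1 0 0 0 0;0 0 -1 0 0 0 0' >/dev/null && python3 g.py&& python3 -m jog '0 0 -1 0 0 0 0;0 0 -1 0 0 0 0' >/dev/null && python3 g.py
```

```text
t12.07 yaw -60.95 Mz -0.064 [-0.04 -0.06 -0.09] F [ 1.3 -2.8  7.1] j6 110.5
t12.47 yaw -65.95 Mz -0.042 [-0.02 -0.1  -0.01] F [ 1.  -2.9  8.6] j6 115.5
t12.88 yaw -70.94 Mz -0.052 [-0.09 -0.05 -0.02] F [ 0.4 -2.8  7.3] j6 120.5
t13.28 yaw -75.91 Mz 0.017 [ 0.02  0.04 -0.01] F [-0.1 -2.6  7.3] j6 125.4
t13.68 yaw -80.88 Mz 0.165 [0.15 0.19 0.16] F [-0.3 -3.5  7.1] j6 130.4
```

Torque has risen about 0.21 N m above baseline, at the expected slope, so this is the stop. I'll nudge 1.5° more and hold.

```bash
python3 -m jog '0 0 -0.3 0 0 0 0;0 0 -0.3 0 0 0 0' >/dev/null; python3 g.py; python3 -m jog '0 0 0 0 0 0 0' >/dev/null;python3 g.py
```

```text
t14.07 yaw -82.37 Mz 0.229 [0.22 0.23 0.24] F [-1.  -2.8  7.9] j6 131.9
t14.35 yaw -82.37 Mz 0.236 [0.25 0.21 0.25] F [-1.  -2.2  7.7] j6 131.9
```

Held at about 0.27 N m above baseline. Next, back off 90°.

```bash
python3 -m jog '0 0 2 0 0 0 0;0 0 4 0 0 0 0;0 0 6 0 0 0 0;0 0 8 0 0 0 0;0 0 10 0 0 0 0'; python3 -m jog '0 0 2 0 0 0 0;0 0 4 0 0 0 0;0 0 6 0 0 0 0;0 0 8 0 0 0 0;0 0 8 0 0 0 0'; python3 -m jog '0 0 0 0 0 0 0;0 0 0 0 0 0 0'; python3 s.py
```

```text
time_s: 14.98
ee_pos: [389.9, -317.6, 89.7]
ee_rot: [-180.0, 0.0, -32.1]
force: [1.4, -0.6, 7.4]
gripper_width: 14.1
time_s: 15.6
ee_pos: [390.1, -316.9, 89.8]
ee_rot: [-179.9, -0.0, 7.6]
force: [3.3, 1.1, 7.8]
gripper_width: 13.7
time_s: 15.85
ee_pos: [390.1, -316.9, 89.7]
ee_rot: [-179.9, -0.0, 7.5]
force: [3.8, 1.8, 8.2]
gripper_width: 14.1
t15.85 [ 390.1 -316.9   89.7] yaw 7.53 F [3.77 1.75 8.18] M [ 0.069 -0.433  0.052] w 14.1 j6 41.9
```

```bash
python3 -m jog '0 0 0 0 0 0.08 0.4;0 0 0 0 0 0.08 0.4;0 0 0 0 0 0.08 0.4;0 0 0 0 0 0.08 0.4;0 0 0 0 0 1 0.4'; python3 -m jog '0 0 0 0 0 1.5 0.4;0 0 0 0 0 2.6 0.4;0 0 0 -1.8 -2.4 4 0.4;0 0 0 -1.8 -2.4 4 0.4;0 0 0 -1.8 -2.4 4 0.4'; python3 s.py
python3 - <<'E'
from h import *
p=P('wrist'); print('cam',-p[1].T@p[2]); np.savez('w3.npz',K=p[0],R=p[1],t=p[2])
save('wrist','w3.png'); print(proj(p,(390,-316.5,118)),proj(p,(439,-375.5,95)))
for q in ['thumbscrew','lever_pin']: print(q,[(x['box'],x['conf']) for x in spotter.look_for(q,'wrist')[:1]])
E
```

```text
time_s: 16.48
ee_pos: [388.6, -316.9, 113.1]
ee_rot: [-179.8, 0.2, 7.5]
force: [-0.7, -0.1, 0.4]
gripper_width: 36.8
time_s: 17.1
ee_pos: [344.5, -378.5, 214.5]
ee_rot: [-180.0, -0.0, 7.4]
force: [0.7, -0.3, -0.4]
gripper_width: 36.5
t17.10 [ 344.5 -378.5  214.5] yaw 7.36 F [ 0.72 -0.3  -0.38] M [-0.026  0.178 -0.018] w 36.5 j6 33.6
cam [ 418.65358461 -368.7441996   384.50632234]
[234.07351517 167.15804474] [323.47213923 109.22847751]
thumbscrew [([226.7, 130.9, 32.8, 69.8], 0.64)]
lever_pin [([264.7, 5.9, 75.4, 120.5], 0.98)]
```

View pics/w3.png

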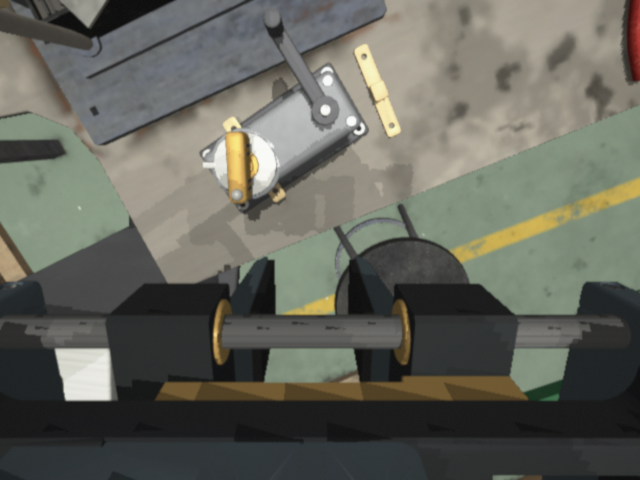

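The ball is now at (237,196) and the tongue points left at (207,165), square to the wings and on the correct side. I'll locate the pin.

Run:
```python
from h import *
def L(f): d=np.load(f); return d['K'],d['R'],d['t']
B,C=L('w2.npz'),L('w3.npz'); T,S=P('top'),P('scene')
im=cv2.imread('pics/w3.png'); 
pin=tri([(B,(453.6,64)),(C,(273.5,17.5))]); print('pin top',pin,onz(B,(453.6,64),113),onz(C,(273.5,17.5),113))
pv=tri([(B,(411.2,163.5)),(C,(325,110.5))]); print('pivot',pv,onz(B,(411.2,163.5),95),onz(C,(325,110.5),95))
d=pin[0]-pv[0]; print(np.hypot(*d[:2]),np.degrees(np.arctan2(d[1],d[0]))); d=pv[0]-[390,-316.5,0]; print('y axis',np.hypot(*d[:2]),np.degrees(np.arctan2(d[1],d[0])))
```

```text
pin top (array([ 492.33932945, -333.4139546 ,  107.50135278]), array([0.60237265])) [ 490.56794017 -332.84101501  113.        ] [ 490.51266608 -334.35305353  113.        ]
pivot (array([ 438.87730382, -376.74219396,   89.85834734]), array([0.45690088])) [ 438.24344207 -375.48015837   95.        ] [ 438.25040536 -376.76354468   95.        ]
68.81514738747354 39.02299932358172
y axis 77.57649619490554 -50.945967432350415
```

```bash
python3 -m jog '0 0 -0.5 5.86 1.78 0 0.4;0 0 -0.5 5.86 1.78 0 0.4;0 0 -0.5 5.86 1.78 0 0.4;0 0 -0.5 5.86 1.78 0 0.4'; python3 -m jog '0 0 0 0 0 -2.4 0.4;0 0 0 0 0 -3 0.4;0 0 0 0 0 -3 0.4'
```

```text
time_s: 17.75
ee_pos: [493.3, -331.3, 212.9]
ee_rot: [-179.9, 0.1, 5.2]
force: [0.2, -0.3, 0.6]
gripper_width: 36.5
time_s: 18.12
ee_pos: [490.5, -333.2, 138.9]
ee_rot: [-179.9, 0.1, 5.0]
force: [0.1, -0.9, 0.2]
gripper_width: 36.2
```

```bash
python3 -m jog '0 0 0 0 0 -1 0.4;0 0 0 0 0 -1.84 0.4;0 0 0 0 0 -1.84 0.4;0 0 0 0 0 -1.84 0.4'; python3 s.py
```

```text
time_s: 18.62
ee_pos: [492.5, -334.4, 95.5]
ee_rot: [179.9, -0.2, 5.0]
force: [-0.1, -0.1, -0.3]
gripper_width: 36.6
t18.62 [ 492.5 -334.4   95.5] yaw 4.99 F [-0.14 -0.14 -0.33] M [-0.1    0.212  0.035] w 36.6 j6 49.7
```

```bash
python3 -m jog '0 0 0 0.1 -0.4 0 0.4;0 0 0 0.3 -0.8 0 0.4;0 0 0 0.5 -1.24 0 0.4;0 0 0 0.63 -1.7 0 0.4;0 0 0 0.67 -2.16 0 0.4'; python3 -m jog '0 0 0 -0.04 -0.3 0 0.4;0 0 0 -0.1 -0.65 0 0.4;0 0 0 -0.2 -1 0 0.4;0 0 0 -0.3 -1.2 0 0.4;0 0 0 -0.37 -1.36 0 0.4'; python3 -m jog '0 0 0 0 0 0 0.4;0 0 0 0 0 0 0.4'; python3 s.py
```

```text
time_s: 19.25
ee_pos: [508.4, -388.5, 93.2]
ee_rot: [180.0, 0.0, 5.0]
force: [1.8, 1.0, 0.2]
gripper_width: 36.7
time_s: 19.88
ee_pos: [498.7, -421.6, 93.5]
ee_rot: [-180.0, -0.0, 5.0]
force: [3.2, 5.9, -1.1]
gripper_width: 36.6
time_s: 20.12
ee_pos: [498.9, -421.3, 93.5]
ee_rot: [180.0, 0.0, 5.0]
force: [0.3, 2.5, -0.2]
gripper_width: 36.5
t20.12 [ 498.9 -421.3   93.5] yaw 5.02 F [ 0.26  2.52 -0.24] M [ 0.255  0.027 -0.068] w 36.5 j6 43.8
```

Next, a gentle push of a few mm to see whether it's against the stop.

```bash
python3 -m jog '0 0 0 -0.05 -0.08 0 0.4;0 0 0 -0.05 -0.08 0 0.4;0 0 0 -0.05 -0.08 0 0.4'; python3 -m jog '0 0 0 -0.05 -0.08 0 0.4;0 0 0 -0.05 -0.08 0 0.4;0 0 0 -0.05 -0.08 0 0.4'
```

```text
time_s: 20.5
ee_pos: [498.7, -421.5, 93.4]
ee_rot: [-179.8, -0.1, 5.0]
force: [3.1, 5.3, -0.2]
gripper_width: 36.3
time_s: 20.88
ee_pos: [498.6, -421.7, 93.3]
ee_rot: [-179.6, -0.2, 4.9]
force: [6.6, 11.6, 0.9]
gripper_width: 36.3
```

It's firm: 13 N with no motion. Now I'll re-centre, lift clear and take a look.

```bash
python3 -m jog '0 0 0 0.1 0.6 0 0.4;0 0 0 0.1 0.6 0 0.4;0 0 0 0.1 0.6 2 0.4;0 0 0 0.1 0.6 4 0.4;0 0 0 0.1 0.6 5 0.4'; python3 -m jog '0 0 0 -5 -1 0 0.4;0 0 0 -6 0 0 0.4;0 0 0 -6 0 0 0.4;0 0 0 -6 0 0 0.4;0 0 0 -6 0 0 0.4'
python3 - <<'E'
from h import *
p=P('wrist'); im=save('wrist','w4.png')
print([(x['box'],x['conf']) for x in spotter.look_for('lever_pin','wrist')[:1]])
print('pred closed pin',proj(p,(497.8,-410.2,113)),'screw',proj(p,(390,-316.5,118)),env.state()['ee_pos'])
E
```

```text
time_s: 21.5
ee_pos: [499.4, -412.2, 222.2]
ee_rot: [179.7, -0.2, 5.0]
force: [0.9, 0.1, -0.1]
gripper_width: 36.6
time_s: 22.12
ee_pos: [349.7, -411.3, 218.8]
ee_rot: [179.9, -0.0, 5.0]
force: [-0.1, 0.3, -1.1]
gripper_width: 36.2
[([263.0, 13.0, 73.5, 116.5], 0.96)]
pred closed pin [328.4669831   24.25713052] screw [187.31517945 173.13873474] [ 350.04451249 -411.0066099   218.37588211]
```

View pics/w4.png

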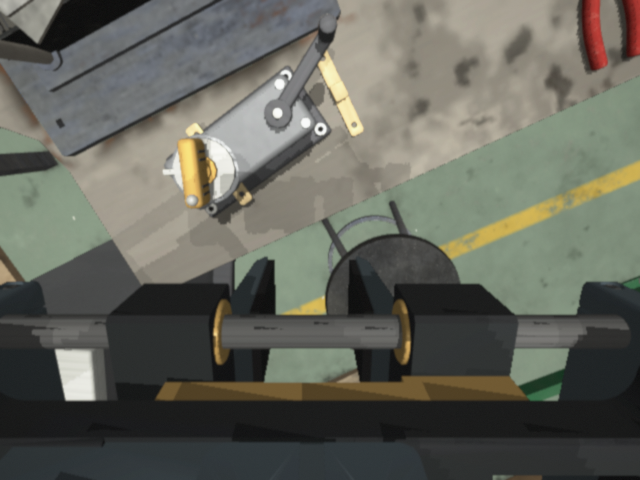

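The pin is at (328,22), against a prediction of (328,24) for the closed stop. The wings are still square to the tongue at (168,171), and the strap hasn't moved. Handing in.

```bash
python3 -c "
from workcell import env
print(env.job_done(), env.state()['time_s'])"
```

```text
the job is handed in; nothing more can be done
the job is handed in; nothing more can be done
```

The clamp is set for running clearance and the lock lever is at its closed stop. I handed the job in with the robot clock at about 22 s; no verdict was reported.

- **Tightening:** I turned the thumbscrew about 136° clockwise until the torque rose. The sensor read about 0.23 N m, or about 0.27 N m above its baseline, and I held it there for about 0.5 s. The torque signal was noisy and its zero drifted by about 0.05 N m, but it rose at about the slope you gave.
- **Backing off:** I turned it back 89.9° by the wrist reading and let go. The wrist camera then showed the wings square to the ring's tongue, on the counter-clockwise side.
- **Lever:** I pushed the pin over to its stop, where about 13 N moved it no further. The last picture put the pin within about 2 px of where I calculated the closed stop to be.
- **Surroundings:** The last picture shows the gripper clear of the clamp and the spare strap apparently undisturbed. The cap was outside that view and I never moved near it. I felt no sign of contact with the witness ring, though I could not measure that directly.

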